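Pedal open the waste hatch

ROBOT

A 6-joint arm with a two-finger parallel gripper is mounted at the origin on the work surface. World frame = base frame: x ahead of the robot, y to its left, z up, the work surface at z = 0. Lengths are in mm, angles in rad, forces in N, time in s.
With the tool pointing down it reaches from about 300 to 750 mm from the base axis. Payload 8.5 kg.
Tool frame: the origin (TCP) lies between the finger pads; the fingertips stand env.tip_reach ahead of it and the grasp point (between the pads) lies 2 mm behind it (env.tip_reach is the distance from the TCP to the fingertips, in mm); z points along the fingers, y is the direction in which the jaws open and shut (so a half turn about z gives the same grasp; the last joint's range is limited). The gripper opens to 88 mm and grips with 3 to 60 N. Pads are 18 mm wide; open, the fingers measure 123 mm over their backs; the gripper's body (75 mm by 187 mm) begins 45 mm behind the grasp point.
Start: joints at [-1.437, 0.381, 1.297, -0, 1.464, -0.215], TCP at [187.967, -516.864, 223.948] pointing down, gripper open.
Joint ranges: [-3.11, 3.11], [-0.89, 2.33], [0.22, 2.48], [-1.42, 4.56], [0.17, 2.85], [-2.88, 2.88]. Speed limits (rad/s): [2.39, 2.39, 3.14, 3.14, 3.14, 3.14].

INTERFACE

Orientations are given as a rotation vector (axis times angle).
In Python, from rig import env gives the robot as it stands.
- The arm moves only by the tool step_arm, never from a script. Its argument "increments" is a list of rows, each a list of 3 entries, a list of its own where there are three numbers: the shift along the tool's x, y, z as a fraction of full scale, then the turn, a rotation vector about the tool's x, y, z as a fraction of full scale, then the opening in per cent of the stroke, from 0 (shut) to 100 (fully open). A call has 1 to 12 rows; each row shifts and turns the commanded pose from where the row before left it, along the tool's axes as they then stand; what a row does not reach is not made up. Full scale, the value 1, is 40 mm for a shift and pi/4 rad for a turn. A row lasts 1/10 s, in which the tool goes at most 50 mm and 8.59 degrees, less where a joint would pass 70% of its speed; a pose out of reach is approached as far as the arm can. A call with a number of a shift or a turn outside -1 to 1 is refused whole. A call with a gripper value outside its range is refused whole. The fingers move at their own pace and stop on an object; "force" is the grip in N (left out, the last holds). Time passes only in rows, so rows that do not move let the fingers close. It gives the time, the measured TCP pose, the force and the opening at its end, in the units of the state.
- env.get_obs(): the state, without advancing time (a new reading comes with each control period).
- env.snapshot(name): name is "scene" or "top"; returns a dict with "pixels" (420x560x3 uint8, red, green, blue), "depth" (420x560 float32, mm along the optical axis (not along the pixel's ray), 0 where there is no reading), "fov_y" (degrees; the focal length in pixels is half the picture's height over the tangent of half this angle, whatever the lens; pixels are square), "cx", "cy" (the principal point, pixels), "k1" (the pictures are not rectified: a ray, as slopes to the right and down, at radius r is drawn at 1 + k1 r^2 times it, then the intrinsics apply), "eye" and "attitude" of the camera in the world. Camera axes: x right, y up, looking along -z (the intrinsics and any distortion apply to the point x, -y, -z); pixel columns grow to the right and rows downward; lengths in mm; the calibration is good to about 2 mm. A picture is of the moment at which its call begins.
- env.job_done(): hands the job in, once; it reports no verdict.
The state is a dict: "time": time; "joints": joint angles; "joint_velocities": joint speeds; "effort": joint torques, N m; "ee_pos": TCP position; "eef_rot": TCP orientation; "force": force on the tool from outside, world axes, zero at the start; "torque": the same for the moment, N m; "gripper_width": finger opening in mm.
Only numpy, scipy, OpenCV 4.12 (cv2) and the standard library are available. Lean on these libraries where they do the work, as an engineer would, in place of code of your own. Each camera call takes 0.05 s, during which the arm holds its last target.

TASK

I have my hands full of peelings, so open the heavy flap of the waste hatch on the counter for me: first drag the white tub that stands in the way out from under the long end of the lever, sliding it along the counter with a fingertip and without picking it up or tipping it, then press the lever's rubber pad all the way down with your fingertips. Do not touch the flap itself, and leave the bottles, the jar and the tape roll where they stand. Finish while holding the pad down, so that the flap stays open.

Things in the scene. Friction and masses are not known exactly. Their poses are not given: they have to be found in the camera images.
- hatch: Fixed steel waste hatch. Origin on the counter, within 11 mm of straight below the raised pad; z up, y level along the lever from pad to box. In its frame (mm): bracket cheeks of the lever's pivot 64 wide in x, y 215 to 265, 125 high; box 266 wide in x, y 292 to 493, 115 high, the flap on top hinged at y 470. The lever's bar is 26 wide (x -13 to 13).
- pad_top (a point): Centre of the top face of the black rubber pad, 56 x 56 x 14 mm, at the lever's long end, 240 mm from the pivot. Moves with the lever in an arc: about 182 mm above the counter at rest, 63 mm when fully down. The face slopes with the lever: outer edge 0.30 rad up at rest, 0.20 rad down when fully down. Pressing takes about 5 to 14 N all the way; let go, it comes back up.
- pivot (a point): Point on the lever's pivot axis, midway in its width: 240 mm along y and 105 mm up from the hatch's origin. The axis runs along the hatch's x.
- lever: The dark steel lever with the pad; origin on its pivot, as pivot; axes parallel to the hatch's at rest, turning about x with the lever.
- lever_angle (a joint): Angle of the lever, rad: 0 at rest (pad up), growing as the pad is pressed down, hard stop at 0.50. With the tub underneath it is blocked before about 0.3.
- flap_angle (a joint): Angle of the flap, rad: 0 shut and level, growing as it opens; the lever's short end carries it: 0.95 of the lever's angle.
- flap: The heavy steel flap, 272 mm (x) by 187 mm (y) by 13 mm; origin at the middle of its hinge edge at the far end from the lever's pad; axes as the hatch's at rest. It is not to be touched.
- tub: Loose white plastic tub, open on top, 176 (its x) x 108 (its y) x 100 mm high, walls and floor 4 mm, empty, 0.2 to 0.42 kg. Origin at the centre of its underside. It starts under the lever's long end, long side across the lever within 0.25 rad, its -x end sticking out on the hatch's -x (the robot's) side, its centre 50 to 70 mm to that side of the lever's middle line.
- bottle_a: Orange sauce bottle with black cap, 54 mm wide, 172 mm high, beyond the lever; origin at the centre of its base. To be left alone.
- bottle_b: A second such bottle, also beyond the lever. To be left alone.
- tape: Roll of paper tape lying flat, 110 mm wide, 26 mm high, hole 78 mm; origin at the centre of its underside. To be left alone.
- jar: Small jar with steel cap, 64 mm wide, 85 mm high, on the robot's side of the lever; origin at the centre of its base. To be left alone.
Things that resemble listed ones, but are neither listed nor needed, are in the scene too. Of the things like the tub, leave any that is orange; of the rest the smaller one is meant.

How it is judged (in metres and radians):
At the end, for the whole second after the job is handed in: The program finishes holding: the lever is held down beyond 0.42 rad (stop at 0.50) and the flap stands open beyond 0.36 rad, with the fingers pressing on the lever with more than 2 N; the tub stands upright (within 0.1 rad) and still on the counter, touched by neither lever nor fingers (value of joint lever_angle above 0.42 rad and value of joint flap_angle above 0.36 rad and contact force between the fingers and lever above 2 N and contact force between tub and lever below 0.5 N and contact force between the fingers and tub below 0.5 N and height (world z) of tub below 0.01 m and angle between tub's own z axis and vertical below 0.1 rad and linear speed of tub below 0.03 m/s); the arm keeps its last pose, push and grip.
It fails at once if The tub is lifted more than 20 mm or tipped more than 0.35 rad (height (world z) of tub above 0.02 m or angle between tub's own z axis and vertical above 0.35 rad).
It fails at once if The robot touches the flap (contact force between any of the fingers, the arm and flap above 1 N).
It fails at once if A bottle, the jar or the tape roll is moved by more than 30 mm or tipped (distance of any of bottle_a, bottle_b, tape, jar from where it was at the start of the episode above 0.03 m or angle between any of bottle_a, bottle_b, tape, jar's own z axis and vertical above 0.35 rad).
It also fails if it takes over 45 s, if anything falls off the work surface, if the arm or the gripper's body presses on something with over 40 N, if the wrist force passes 120 N, or if a joint passes its speed limit or range.

## Working session

There is one attempt and no reset: what is moved stays moved. The work goes in short steps, Python scripts to look and compute and a tool call to move; the robot and the scene stay as the last step left them, time stands still between calls to the robot, and variables do not carry over. Pictures are saved under pics/ and viewed, and the job is handed in when it is done.

Besides the shell and the picture viewer there is one more tool, called in YAML: its name, and indented under it one key for each argument. step_arm: Moves the arm, as the interface text tells. Shift numbers are shares of 40 mm and turn numbers shares of pi/4 rad, none past 1 either way. Its arguments: {"type":"object","properties":{"increments":{"type":"array","items":{"type":"array"}},"force":{"type":"number"}},"required":["increments"]}

```bash
ls; mkdir -p pics; python3 - <<'E'
from rig import env
import cv2,numpy as np
for n in("scene","top"):
    s=env.snapshot(n); cv2.imwrite(f"pics/{n}0.png",s["pixels"][:,:,::-1]); np.savez(f"{n}0.npz",**s)
    print(n,{k:v for k,v in s.items() if k not in("pixels","depth")})
print(env.tip_reach,env.get_obs())
E
```

```text
pics
scene {'fov_y': 51.88094367489518, 'cx': 284.9695695158157, 'cy': 212.11979925786525, 'k1': -0.11136978395199541, 'eye': array([1045.82472193, -397.16949428, 1054.48327408]), 'attitude': array([0.61558517, 0.31929138, 0.90770458])}
top {'fov_y': 54.10877224659927, 'cx': 273.3295033106345, 'cy': 210.8517621210107, 'k1': 0.04379916789185383, 'eye': array([ 339.56256024,   10.20823788, 1275.44545411]), 'attitude': array([ 0.09482582, -0.09880296, -1.59310145])}
17.0 {'time': 0.1, 'joints': array([-1.43733212e+00,  3.81119395e-01,  1.29811458e+00, -2.76273297e-05,
        1.46358329e+00, -2.15310853e-01]), 'joint_velocities': array([-0.00081667, -0.00217032, -0.00079516,  0.00022673, -0.00151678,
        0.00115287]), 'effort': array([ 3.48456888e-03, -4.38648534e+01, -2.24910414e+01,  7.14967400e-02,
        3.42488266e-02, -7.05034631e-05]), 'ee_pos': array([ 187.91187207, -516.6369711 ,  223.42821581]), 'eef_rot': array([-3.09273714e+00, -5.44874108e-01, -3.55760994e-05]), 'force': array([-0.07052891, -0.74571977,  0.34389435]), 'torque': array([ 0.01326034, -0.04027337, -0.04774225]), 'gripper_width': 87.93182464029702}
```

View pics/scene0.png

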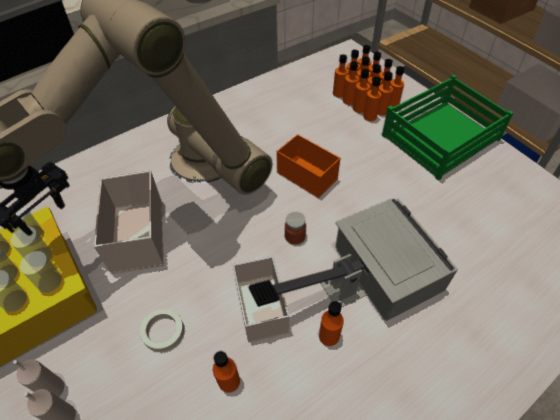

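View pics/top0.png

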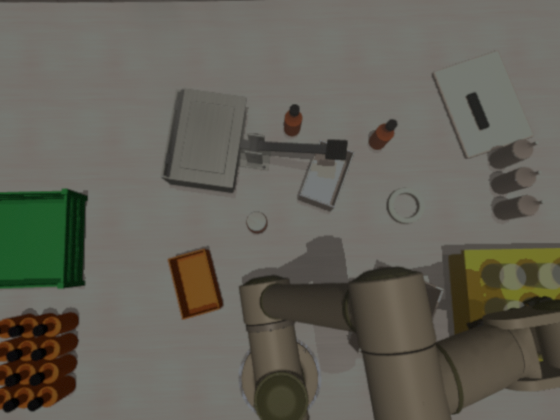

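The scene view shows the white tub at about (262,300) under the pad at (264,292), the jar at (295,228), the tape at (162,330) and the bottles at (226,373) and (331,325). In the top view the pad is at (337,149), the pivot at (256,150), the tub at (325,182), the jar at (256,221) and the tape at (403,205).

```bash
cat > h.py <<'E'
import numpy as np,cv2
from scipy.spatial.transform import Rotation as R
def setup(s):
    H=s["pixels"].shape[0]; f=H/2/np.tan(np.radians(float(s["fov_y"]))/2)
    return f,R.from_rotvec(s["attitude"]).as_matrix(),s["eye"]
def rays(s,uv):
    f,M,e=setup(s); uv=np.asarray(uv,float).reshape(-1,2)
    K=np.array([[f,0,float(s["cx"])],[0,f,float(s["cy"])],[0,0,1]])
    p=cv2.undistortPoints(uv.reshape(-1,1,2),K,np.array([float(s["k1"]),0,0,0]),None,None).reshape(-1,2)
    return np.c_[p[:,0],-p[:,1],-np.ones(len(p))]@M.T
def onplane(s,uv,z):
    d=rays(s,uv); e=s["eye"]; return e+d*((z-e[2])/d[:,2])[:,None]
def cloud(s):
    H,W=s["depth"].shape; v,u=np.mgrid[:H,:W]
    d=rays(s,np.c_[u.ravel(),v.ravel()]); P=s["eye"]+d*s["depth"].reshape(-1,1)
    P[s["depth"].ravel()==0]=np.nan
    return P.reshape(H,W,3)
def proj(s,P):
    f,M,e=setup(s); c=(np.asarray(P,float).reshape(-1,3)-e)@M
    K=np.array([[f,0,float(s["cx"])],[0,f,float(s["cy"])],[0,0,1]])
    p=np.c_[c[:,0],-c[:,1],-c[:,2]]
    return cv2.projectPoints(p,np.zeros(3),np.zeros(3),K,np.array([float(s["k1"]),0,0,0]))[0].reshape(-1,2)
E
python3 - <<'E'
from h import *
np.set_printoptions(precision=1,suppress=True)
for n,pts in(("top",dict(pad=(337,149),bar=(290,148),piv=(256,150),tubfloor=(322,185),jar=(256,221),tapeL=(390,205),tapeR=(417,205),ba=(293,118),bb=(383,135),tbl=(360,250),flap=(210,130))),
 ("scene",dict(pad=(264,292),jar=(295,219),ba=(335,308),bb=(221,358),tub=(262,275),tbl=(220,260),flap=(395,245)))):
    s=np.load(n+"0.npz"); C=cloud(s)
    for k,(u,v) in pts.items(): print(n,k,C[v,u])
    img=s["pixels"][:,:,::-1]
    c=img[90:240,150:450] if n=="top" else img[190:410,120:470]
    cv2.imwrite(f"pics/{n}0z.png",cv2.convertScaleAbs(cv2.resize(c,None,fx=2.2,fy=2.2,interpolation=cv2.INTER_CUBIC),alpha=1.5))
E
```

```text
top pad [ 639.3 -171.4  184.7]
top bar [657.1 -45.9 143. ]
top piv [660.6  51.2 117.8]
top tubfloor [ 574.3 -149.5    5.1]
top jar [457.9  56.5  86.1]
top tapeL [ 502.6 -350.8   29.6]
top tapeR [ 503.7 -441.     5.4]
top ba [751.  -58.  124.4]
top bb [ 697.6 -318.7  111.1]
top tbl [ 368.9 -258.8    1.2]
top flap [720.6 182.2 125. ]
scene pad [ 643.8 -169.5  183.3]
scene jar [458.9  56.7  84.7]
scene ba [764.7 -61.  171.8]
scene bb [ 713.6 -326.3  170.9]
scene tub [ 518.8 -100.1   13.7]
scene tbl [ 402.  -167.3    3. ]
scene flap [706.2 195.8 128.1]
```

View pics/top0z.png

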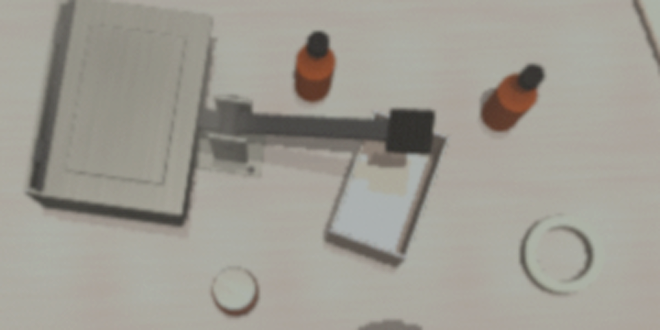

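View pics/scene0z.png

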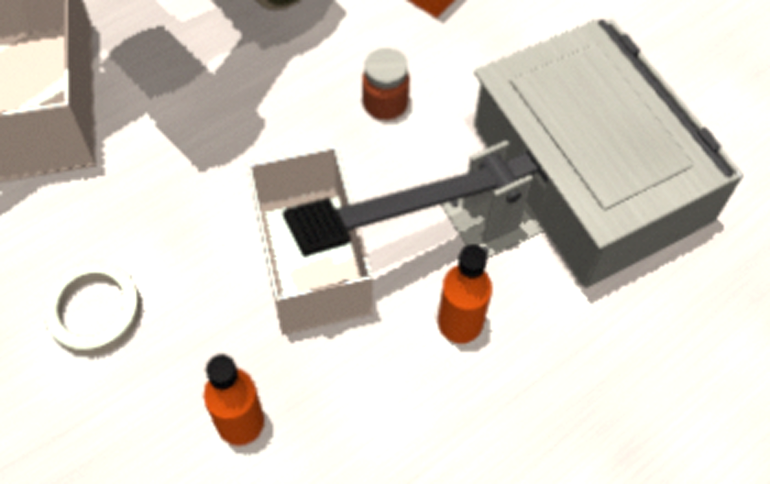

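The crops show the tub's long side crossing the lever, with its near end free toward the robot. The jar, tape and both bottles are clear of that end. Next I measure the rim and the pad from the depth.

```bash
python3 - <<'E'
from h import *
np.set_printoptions(precision=1,suppress=True)
for n in("top","scene"):
    s=np.load(n+"0.npz"); P=cloud(s).reshape(-1,3); rgb=s["pixels"].reshape(-1,3).astype(int)
    ok=~np.isnan(P[:,0])
    near=ok&(abs(P[:,0]-600)<150)&(P[:,1]<-60)&(P[:,1]>-270)
    rim=near&(P[:,2]>80)&(P[:,2]<108)&(rgb.min(1)>45)
    Q=P[rim]; r=cv2.minAreaRect(Q[:,:2].astype(np.float32)); print(n,"rim",len(Q),r, cv2.boxPoints(r))
    wall=near&(P[:,2]>15)&(P[:,2]<108)&(rgb.min(1)>45)
    r=cv2.minAreaRect(P[wall][:,:2].astype(np.float32)); print(n,"walls",r,cv2.boxPoints(r).round())
    pad=ok&(P[:,2]>165)&(P[:,2]<200)&(abs(P[:,0]-642)<50)&(abs(P[:,1]+170)<60)&(rgb.max(1)<60)
    Q=P[pad]; r=cv2.minAreaRect(Q[:,:2].astype(np.float32)); print(n,"pad",r,np.median(Q,0))
    bar=ok&(rgb.max(1)<90)&(P[:,2]>120)&(P[:,2]<165)&(abs(P[:,0]-655)<40)&(P[:,1]>-130)&(P[:,1]<10)
    Q=P[bar]; print(n,"bar",len(Q),np.polyfit(Q[:,1],Q[:,0],1),Q.mean(0))
    fl=ok&(P[:,2]>105)&(P[:,2]<140)&(P[:,1]>80)&(P[:,1]<350)&(P[:,0]>520)
    r=cv2.minAreaRect(P[fl][:,:2].astype(np.float32)); print(n,"flap",r)
    for nm,c,z in(("jar",(458,57),(75,95)),("tape",(503,-395),(14,35)),("ba",(765,-60),(60,175)),("bb",(712,-325),(60,175))):
        m=ok&(np.hypot(P[:,0]-c[0],P[:,1]-c[1])<70)&(P[:,2]>z[0])&(P[:,2]<z[1]); 
        print(n,nm,P[m].min(0),P[m].max(0))
E
```

```text
top rim 313 ((619.9050903320312, -126.39977264404297), (178.32518005371094, 207.34803771972656), 68.21009826660156) [[ 490.5 -170.7]
 [ 683.1 -247.7]
 [ 749.3  -82.1]
 [ 556.7   -5.1]]
top walls ((620.2807006835938, -126.01490783691406), (179.31878662109375, 207.759765625), 68.21009063720703) [[ 491. -171.]
 [ 683. -248.]
 [ 750.  -81.]
 [ 557.   -4.]]
top pad ((642.5799560546875, -156.0078125), (82.78382110595703, 52.37012481689453), 79.42679595947266) [ 640.6 -163.7  180.6]
top bar 441 [  0.2 668.6] [659.2 -58.  144.8]
top flap ((702.2732543945312, 192.25411987304688), (234.7806396484375, 272.3565368652344), 80.78349304199219)
top jar [432.1  30.1  75.8] [487.4  82.8  90.9]
top tape [ 449.4 -455.8   14. ] [ 555.3 -345.5   34.5]
top ba [734.4 -86.3  60.6] [781.2 -33.1 174.8]
top bb [ 683.7 -350.5   60.8] [ 737.6 -299.7  174.6]
scene rim 614 ((621.4766845703125, -117.89752197265625), (192.55943298339844, 209.15017700195312), 67.82179260253906) [[ 488.3 -167.6]
 [ 682.  -246.5]
 [ 754.7  -68.2]
 [ 561.    10.7]]
scene walls ((621.9301147460938, -118.27633666992188), (192.9403533935547, 210.27566528320312), 67.8144760131836) [[ 488. -168.]
 [ 683. -247.]
 [ 756.  -69.]
 [ 561.   11.]]
scene pad ((644.2030029296875, -154.21017456054688), (83.34954071044922, 55.38384246826172), 80.4913558959961) [ 645.4 -167.1  181.7]
scene bar 495 [  0.2 670.8] [661.3 -59.1 145. ]
scene flap ((699.8964233398438, 192.81033325195312), (236.41949462890625, 274.2626037597656), 80.70989990234375)
scene jar [429.7  27.   75.1] [486.2  83.9  88.4]
scene tape [ 446.4 -455.1   14.3] [ 558.8 -345.5   30.5]
scene ba [734.8 -86.7  60. ] [787.8 -32.6 174.2]
scene bb [ 687.  -353.5   60.1] [ 737.9 -301.1  174.6]
```

```bash
python3 - <<'E'
from h import *
np.set_printoptions(precision=1,suppress=True)
o=np.array([641.5,-169]);a=.161;X=np.array([np.cos(a),-np.sin(a)]);Y=np.array([np.sin(a),np.cos(a)])
for n in("top","scene"):
    s=np.load(n+"0.npz"); P=cloud(s).reshape(-1,3); rgb=s["pixels"].reshape(-1,3).astype(int)
    ok=~np.isnan(P[:,0])
    h=np.c_[(P[:,:2]-o)@X,(P[:,:2]-o)@Y]
    for lo,hi in((85,106),(-5,110)):
        m=ok&(P[:,2]>(lo if lo>0 else 12))&(P[:,2]<hi)&(h[:,0]>-200)&(h[:,0]<60)&(abs(h[:,1])<110)&(rgb.max(1)-rgb.min(1)<45)&(rgb.min(1)>50)
        Q=h[m].astype(np.float32); r=cv2.minAreaRect(Q); b=cv2.boxPoints(r)
        print(n,lo,len(Q),r,b.tolist()); print((o+b@np.array([X,Y])).round().tolist())
E
```

```text
top 85 283 ((-50.592411041259766, 7.5050048828125), (107.88199615478516, 177.05189514160156), 77.43472290039062) [[-148.73300170898438, -25.88506317138672], [24.078269958496094, -64.40301513671875], [47.548179626464844, 40.89507293701172], [-125.26309204101562, 79.41302490234375]]
[[491.0, -171.0], [655.0, -236.0], [695.0, -136.0], [531.0, -71.0]]
top -5 550 ((-50.6123046875, 7.517845153808594), (107.91764831542969, 177.0207977294922), 77.3881607055664) [[-148.7687225341797, -25.813247680664062], [23.980854034423828, -64.46483612060547], [47.54411315917969, 40.84893798828125], [-125.20545959472656, 79.50052642822266]]
[[491.0, -171.0], [655.0, -236.0], [695.0, -136.0], [531.0, -70.0]]
scene 85 521 ((-51.89527130126953, 8.024696350097656), (106.48616790771484, 179.53794860839844), 77.40745544433594) [[-151.1127166748047, -24.366535186767578], [24.106460571289062, -63.508724212646484], [47.322174072265625, 40.41592788696289], [-127.89700317382812, 79.55812072753906]]
[[488.0, -169.0], [655.0, -236.0], [695.0, -137.0], [528.0, -70.0]]
scene -5 1628 ((-51.66835021972656, 7.848304748535156), (106.73152923583984, 180.05780029296875), 77.40745544433594) [[-151.1662139892578, -24.605989456176758], [24.56031036376953, -63.86151885986328], [47.82951354980469, 40.30259704589844], [-127.89701080322266, 79.5581283569336]]
[[488.0, -169.0], [656.0, -236.0], [695.0, -137.0], [528.0, -70.0]]
```

Both views agree. The tub is 108 x 177 mm, centred at (592,-153), with its x axis along (0.93,-0.37). The pad is at about (641,-169) and the hatch yaw is about -0.16. Now I raise the tool, turn it to line up with the tub and shut the fingers.

step_arm:
  increments:
    - [[0, 0, -0.2], [0, 0, 0.185], 0]
    - [[0, 0, -0.2], [0, 0, 0.185], 0]
    - [[0, 0, -0.2], [0, 0, 0.185], 0]
    - [[0, 0, -0.2], [0, 0, 0.185], 0]
    - [[0, 0, -0.2], [0, 0, 0.185], 0]
    - [[0, 0, -0.2], [0, 0, 0], 0]
  force: 20

```text
time: 0.7
ee_pos: [188.0, -516.7, 272.0]
eef_rot: [-3.085, 0.592, 0.0]
force: [0.3, 1.1, -1.1]
gripper_width: 42.4
```

```bash
cat >> h.py <<'E'
def to(T,sz=0):
    from rig import env
    o=env.get_obs(); M=R.from_rotvec(o["eef_rot"]).as_matrix()
    d=np.asarray(T,float)-o["ee_pos"]; print("t",o["time"],"pos",o["ee_pos"].round(1),"F",o["force"].round(1),"w",round(o["gripper_width"],1))
    print("tool x",M[:,0].round(3),"tool z",M[:,2].round(3),"tool shift in full scales",(d@M/40).round(3),"q",o["joints"].round(2))
E
python3 -c "
from h import *
to((533.8,-129.7,270))"
```

```text
t 0.7 pos [ 188.  -516.7  272. ] F [ 0.3  1.1 -1.1] w 42.4
tool x [ 0.929 -0.37  -0.   ] tool z [-0.     0.001 -1.   ] tool shift in full scales [  4.453 -12.188   0.057] q [-1.44  0.35  1.2   0.    1.59  0.51]
```

step_arm:
  increments:
    - [[0.37, -1, 0], [0, 0, 0], 0]
    - [[0.37, -1, 0], [0, 0, 0], 0]
    - [[0.37, -1, 0], [0, 0, 0], 0]
    - [[0.37, -1, 0], [0, 0, 0], 0]
    - [[0.37, -1, 0], [0, 0, 0], 0]
    - [[0.37, -1, 0], [0, 0, 0], 0]
    - [[0.37, -1, 0], [0, 0, 0], 0]
    - [[0.37, -1, 0], [0, 0, 0], 0]
    - [[0.37, -1, 0], [0, 0, 0], 0]
    - [[0.37, -1, 0], [0, 0, 0], 0]
    - [[0.37, -1, 0], [0, 0, 0], 0]
    - [[0.37, -0.2, 0], [0, 0, 0], 0]

```text
time: 1.9
ee_pos: [519.7, -162.5, 272.1]
eef_rot: [-3.087, 0.576, 0.0]
force: [-0.1, -0.8, -1.4]
gripper_width: 0.6
```

```bash
python3 -c "
from h import *
to((533.8,-129.7,130))"
```

```text
t 1.9 pos [ 519.7 -162.5  272.1] F [-0.1 -0.8 -1.4] w 0.6
tool x [ 0.933 -0.361 -0.   ] tool z [ 0.     0.001 -1.   ] tool shift in full scales [ 0.034 -0.89   3.553] q [-0.52  0.34  1.22  0.    1.58  1.42]
```

step_arm:
  increments:
    - [[0, -0.85, 0], [0, 0, 0], 0]
    - [[0, 0, 0], [0, 0, 0], 0]

```text
time: 2.1
ee_pos: [531.7, -131.7, 271.7]
eef_rot: [-3.087, 0.578, 0.001]
force: [-0.7, 0.4, 0.4]
gripper_width: 0.4
```

```bash
python3 - <<'E'
from h import *
to((533.8,-129.7,66))
from rig import env
s=env.snapshot("scene"); cv2.imwrite("pics/s1.png",s["pixels"][:,:,::-1])
E
```

```text
t 2.1 pos [ 531.7 -131.7  271.7] F [-0.7  0.4  0.4] w 0.4
tool x [ 0.932 -0.362 -0.001] tool z [-0.     0.001 -1.   ] tool shift in full scales [ 0.035 -0.061  5.142] q [-0.46  0.35  1.21  0.    1.58  1.48]
```

View pics/s1.png

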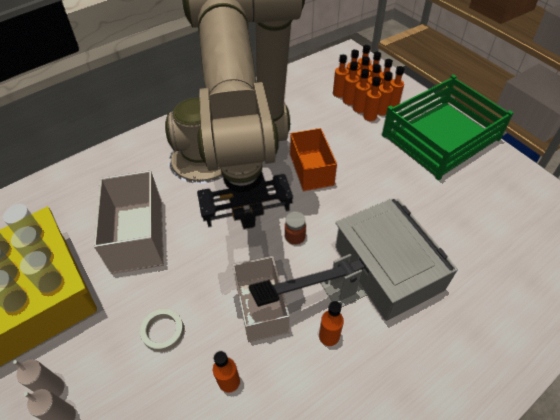

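The shut gripper at (247,205) is above the tub's near end, clear of the pad at (264,292). Now I lower into the tub.

step_arm:
  increments:
    - [[0, 0, 0.8], [0, 0, 0], 0]
    - [[0, 0, 0.8], [0, 0, 0], 0]
    - [[0, 0, 0.8], [0, 0, 0], 0]
    - [[0, 0, 0.8], [0, 0, 0], 0]
    - [[0, 0, 0.8], [0, 0, 0], 0]
    - [[0, 0, 0.7], [0, 0, 0], 0]
    - [[0, 0, 0.42], [0, 0, 0], 0]
    - [[0, 0, 0], [0, 0, 0], 0]

```text
time: 2.95
ee_pos: [529.4, -134.8, 65.3]
eef_rot: [-3.085, 0.588, 0.007]
force: [-0.5, -0.4, 0.1]
gripper_width: 0.6
```

```bash
python3 - <<'E'
from h import *
to((533.8-.93*131,-129.7+.369*131,66))
E
```

```text
t 2.95 pos [ 529.4 -134.8   65.3] F [-0.5 -0.4  0.1] w 0.6
tool x [ 0.93  -0.368 -0.005] tool z [-0.004  0.002 -1.   ] tool shift in full scales [-3.22  -0.162 -0.004] q [-0.47  0.54  1.53 -0.    1.07  1.48]
```

step_arm:
  increments:
    - [[-0.1, 0, 0], [0, 0, 0], 0]
    - [[-0.15, 0, 0], [0, 0, 0], 0]
    - [[-0.25, 0, 0], [0, 0, 0], 0]
    - [[-0.3, 0, 0], [0, 0, 0], 0]
    - [[-0.3, 0, 0], [0, 0, 0], 0]
    - [[-0.3, 0, 0], [0, 0, 0], 0]

```text
time: 3.55
ee_pos: [478.6, -113.7, 68.3]
eef_rot: [3.085, -0.589, 0.005]
force: [2.0, -1.1, 2.4]
gripper_width: 0.6
```

```bash
python3 - <<'E'
from h import *
to((533.8-.93*131,-129.7+.369*131,66))
from rig import env
s=env.snapshot("scene"); cv2.imwrite("pics/s2.png",s["pixels"][:,:,::-1])
E
```

```text
t 3.55 pos [ 478.6 -113.7   68.3] F [ 2.  -1.1  2.4] w 0.6
tool x [ 0.93  -0.368  0.003] tool z [ 0.003 -0.001 -1.   ] tool shift in full scales [-1.847 -0.137  0.051] q [-0.47  0.46  1.69  0.    0.99  1.47]
```

View pics/s2.png

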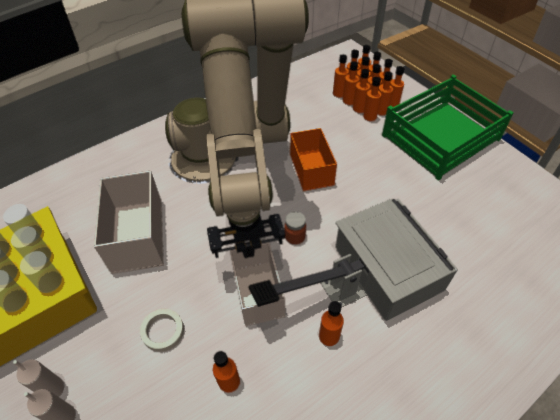

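The tub is following, and its near end is now under the gripper at (247,237). The jar and tape are untouched. I keep dragging.

step_arm:
  increments:
    - [[-0.3, 0, 0.02], [0, 0, 0], 0]
    - [[-0.3, 0, 0.02], [0, 0, 0], 0]
    - [[-0.3, 0, 0], [0, 0, 0], 0]
    - [[-0.3, 0, 0], [0, 0, 0], 0]
    - [[-0.3, 0, 0], [0, 0, 0], 0]
    - [[-0.25, 0, 0], [0, 0, 0], 0]
    - [[-0.1, 0, 0], [0, 0, 0], 0]
    - [[0, 0, 0], [0, 0, 0], 0]
    - [[0.1, 0, 0], [0, 0, 0], 0]
    - [[0.1, 0, 0], [0, 0, 0], 0]
    - [[0, 0, 0], [0, 0, 0], 0]

```text
time: 4.7
ee_pos: [418.6, -90.0, 65.6]
eef_rot: [3.085, -0.59, 0.002]
force: [2.5, -2.1, 2.1]
gripper_width: 0.6
```

```bash
python3 - <<'E'
from h import *
to((533.8-.93*131,-129.7+.369*131,66))
from rig import env
for n in ("scene","top"):
    s=env.snapshot(n); cv2.imwrite(f"pics/{n}3.png",s["pixels"][:,:,::-1]); np.savez(n+"3.npz",**s)
E
```

```text
t 4.7 pos [418.6 -90.   65.6] F [ 2.5 -2.1  2.1] w 0.6
tool x [ 0.929 -0.369  0.001] tool z [ 0.001 -0.001 -1.   ] tool shift in full scales [-0.233 -0.139 -0.009] q [-0.49  0.38  1.86  0.    0.9   1.46]
```

View pics/scene3.png

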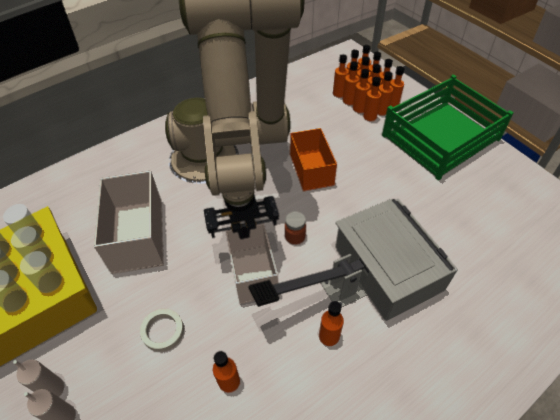

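View pics/top3.png

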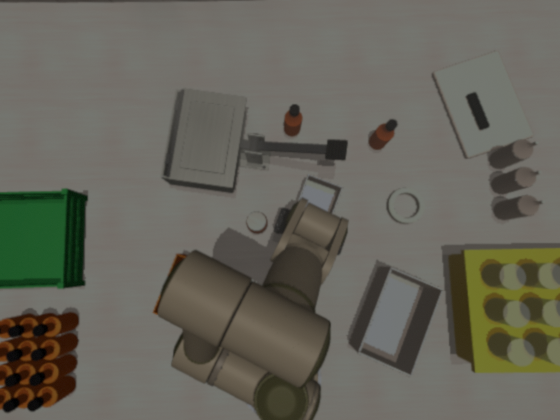

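In the top view the tub's far end is now at about (307,177) to (340,187), below the lever line at row 149. I check the clearance in numbers.

```bash
python3 - <<'E'
from h import *
np.set_printoptions(precision=1,suppress=True)
o=np.array([641.5,-169]);a=.161;X=np.array([np.cos(a),-np.sin(a)]);Y=np.array([np.sin(a),np.cos(a)])
for n in("top","scene"):
    s=np.load(n+"3.npz"); P=cloud(s).reshape(-1,3); rgb=s["pixels"].reshape(-1,3).astype(int)
    h=np.c_[(P[:,:2]-o)@X,(P[:,:2]-o)@Y]
    m=(P[:,2]>88)&(P[:,2]<106)&(h[:,0]>-175)&(h[:,0]<10)&(h[:,1]<150)&(h[:,1]>-110)&(rgb.max(1)-rgb.min(1)<45)&(rgb.min(1)>50)
    Q=h[m]; print(n,len(Q),"far hatch x",np.percentile(Q[:,0],[95,98,100]),"y",Q[:,1].min(),Q[:,1].max(),"z",P[m][:,2].mean())
    i=np.argsort(-Q[:,0])[:6]; print(Q[i], P[m][np.argsort(-Q[:,0])[:2]])
E
```

```text
top 59 far hatch x [-68.  -67.1 -66.7] y -36.182479370551995 80.95048244086264 z 98.03925169767406
[[-66.7  55.2]
 [-67.   52.5]
 [-67.4  51.4]
 [-68.1  48.8]
 [-68.9  46.3]
 [-68.9  42.2]] [[ 584.5 -103.9   98.5]
 [ 583.8 -106.4  101.7]]
scene 183 far hatch x [-64.7 -63.8 -62.1] y -39.444955212146326 87.13087656936719 z 98.89290157960104
[[-62.1  61.9]
 [-63.2  54. ]
 [-63.6  62.7]
 [-63.8  62.9]
 [-63.8  63. ]
 [-64.2  60.1]] [[ 590.1  -97.9   91.4]
 [ 587.8 -105.6   90.8]]
```

The tub's far corner is 35 mm clear of the pad edge. I back off the wall and go straight up.

step_arm:
  increments:
    - [[0.15, 0, 0], [0, 0, 0], 0]
    - [[0.1, 0, 0], [0, 0, 0], 0]
    - [[0, 0, -0.3], [0, 0, 0], 0]
    - [[0, 0, -0.6], [0, 0, 0], 0]
    - [[0, 0, -0.9], [0, 0, 0], 0]
    - [[0, 0, -1], [0, 0, 0], 0]
    - [[0, 0, -1], [0, 0, 0], 0]
    - [[0, 0, -1], [0, 0, 0], 0]
    - [[0, 0, -0.5], [0, 0, -0.14], 0]
    - [[0, 0, 0], [0, 0, -0.14], 0]
    - [[0, 0, 0], [0, 0, 0], 0]

```text
time: 5.9
ee_pos: [426.4, -92.8, 277.5]
eef_rot: [-3.132, 0.246, 0.002]
force: [0.1, -0.1, -0.1]
gripper_width: 0.7
```

```bash
python3 - <<'E'
from h import *
from rig import env
s=env.snapshot("scene"); cv2.imwrite(f"pics/s4.png",s["pixels"][:,:,::-1])
np.set_printoptions(precision=1,suppress=True)
o=np.array([641.5,-169]);a=.161;X=np.array([np.cos(a),-np.sin(a)]);Y=np.array([np.sin(a),np.cos(a)])
P=cloud(s).reshape(-1,3); rgb=s["pixels"].reshape(-1,3).astype(int)
h=np.c_[(P[:,:2]-o)@X,(P[:,:2]-o)@Y]
m=(P[:,2]>88)&(P[:,2]<106)&(h[:,0]>-275)&(h[:,0]<10)&(h[:,1]<150)&(h[:,1]>-110)&(rgb.max(1)-rgb.min(1)<45)&(rgb.min(1)>50)
print(cv2.boxPoints(cv2.minAreaRect(h[m].astype(np.float32))),P[m][:,2].mean())
pad=(P[:,2]>165)&(P[:,2]<200)&(abs(h[:,0])<45)&(abs(h[:,1])<50)&(rgb.max(1)<60)
Q=np.c_[h[pad],P[pad][:,2]]; print("pad",Q.min(0),Q.max(0))
for y0 in range(-40,50,10):
    k=abs(Q[:,1]-y0)<5; print(y0,k.sum(),Q[k][:,0].min() if k.any() else 0,Q[k][:,0].max() if k.any() else 0,Q[k][:,2].mean() if k.any() else 0)
to((641.5,-169,235))
E
```

```text
[[-253.9   -1.2]
 [ -80.6  -40.9]
 [ -56.9   62.5]
 [-230.2  102.2]] 96.85067416142883
pad [-26.8 -27.  165. ] [ 28.4  49.5 191.7]
-40 0 0 0 0
-30 28 -24.18942393591644 24.710213465663024 182.4464930443652
-20 103 -26.760674440353316 26.280190399932582 187.00579661239954
-10 97 -25.06569876952736 28.175577740014923 185.51775567894796
0 90 -24.681948988921974 28.447133707234027 182.4983074535881
10 93 -24.821676116434283 28.38536490679349 179.61321569705387
20 90 -26.656774034447874 27.5362662804201 176.26926231362253
30 43 -21.500682139573627 21.0580331536814 172.02078870320705
40 35 -11.047125071104798 11.286694995351372 167.61783934262377
t 5.95 pos [426.3 -92.8 277. ] F [0.7 0.5 0.4] w 0.2
tool x [ 1.  -0.2 -0. ] tool z [-0.  0. -1.] tool shift in full scales [5.6 1.  1. ] q [-0.5  0.1  1.5 -0.   1.5  1.2]
```

View pics/s4.png

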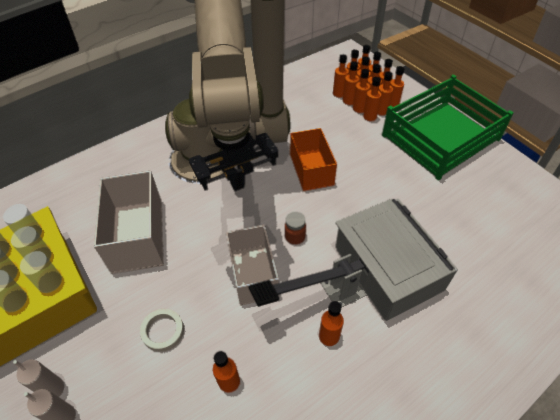

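The tub rim stands level with its far end at hatch x ≤ -57. The pad is confirmed at hatch (1,0), with its top at z 182. I move over the pad.

step_arm:
  increments:
    - [[0.3, 0, 0], [0, 0, 0], 0]
    - [[0.6, 0.1, 0], [0, 0, 0], 0]
    - [[0.7, 0.2, 0], [0, 0, 0], 0]
    - [[0.7, 0.2, 0], [0, 0, 0], 0]
    - [[0.7, 0.2, 0], [0, 0, 0], 0]
    - [[0.7, 0.2, 0], [0, 0, 0], 0]
    - [[0.7, 0.1, 0], [0, 0, 0], 0]
    - [[0.6, 0.1, 0.2], [0, 0, 0], 0]
    - [[0.4, 0, 0.2], [0, 0, 0], 0]
    - [[0.2, 0, 0.4], [0, 0, 0], 0]
    - [[0, 0, 0.2], [0, 0, 0], 0]
    - [[0, 0, 0], [0, 0, 0], 0]

```text
time: 7.15
ee_pos: [640.2, -171.2, 235.4]
eef_rot: [-3.13, 0.248, 0.006]
force: [-0.1, 0.2, -1.4]
gripper_width: 0.5
```

```bash
python3 - <<'E'
from h import *
to((640.7,-174,80))
E
```

```text
t 7.15 pos [ 640.2 -171.2  235.4] F [-0.1  0.2 -1.4] w 0.5
tool x [ 0.987 -0.158 -0.004] tool z [-0.004  0.002 -1.   ] tool shift in full scales [0.037 0.071 3.885] q [-0.44  0.58  0.92 -0.    1.65  1.29]
```

step_arm:
  increments:
    - [[0, 0.05, 0.3], [0, 0, 0], 0]
    - [[0, 0.05, 0.35], [0, 0, 0], 0]
    - [[0, 0, 0.35], [0, 0, 0], 0]
    - [[0, 0, 0.35], [0, 0, 0], 0]
    - [[0, 0, 0.35], [0, 0, 0], 0]
    - [[0, 0, 0.35], [0, 0, 0], 0]

```text
time: 7.75
ee_pos: [640.4, -177.0, 157.3]
eef_rot: [3.128, -0.249, 0.006]
force: [-1.1, -5.1, 10.7]
gripper_width: 0.6
```

```bash
python3 - <<'E'
from h import *
to((640.7,-174,84))
from rig import env
s=env.snapshot("scene"); cv2.imwrite(f"pics/s5.png",s["pixels"][:,:,::-1])
E
```

```text
t 7.75 pos [ 640.4 -177.   157.3] F [-1.1 -5.1 10.7] w 0.6
tool x [ 0.987 -0.158  0.004] tool z [ 0.004 -0.004 -1.   ] tool shift in full scales [-0.013 -0.081  1.832] q [-0.45  0.63  1.06 -0.    1.45  1.28]
```

View pics/s5.png

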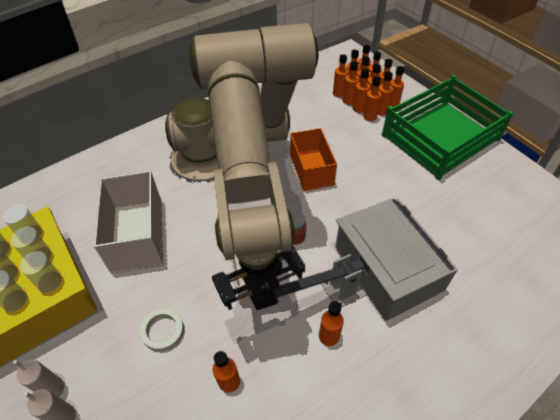

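The fingertips are on the pad at (262,292) with about 11 N, the lever is moving and the flap edge is lifting. I keep pressing.

step_arm:
  increments:
    - [[0, 0, 0.35], [0, 0, 0], 0]
    - [[0, 0, 0.35], [0, 0, 0], 0]
    - [[0, 0, 0.35], [0, 0, 0], 0]
    - [[0, 0, 0.3], [0, 0, 0], 0]
    - [[0, 0, 0.2], [0, 0, 0], 0]
    - [[0, 0, 0.1], [0, 0, 0], 0]
    - [[0, 0, 0], [0, 0, 0], 0]

```text
time: 8.5
ee_pos: [640.7, -177.7, 91.3]
eef_rot: [3.128, -0.249, 0.006]
force: [-0.4, -5.5, 9.0]
gripper_width: 0.3
```

```bash
python3 - <<'E'
from h import *
to((640.7,-174,82))
E
```

```text
t 8.5 pos [ 640.7 -177.7   91.3] F [-0.4 -5.5  9. ] w 0.3
tool x [ 0.987 -0.158  0.004] tool z [ 0.004 -0.004 -1.   ] tool shift in full scales [-0.016 -0.092  0.232] q [-0.45  0.69  1.14 -0.    1.31  1.28]
```

step_arm:
  increments:
    - [[0, 0, 0.08], [0, 0, 0], 0]
    - [[0, 0, 0.06], [0, 0, 0], 0]
    - [[0, 0, 0], [0, 0, 0], 0]

```text
time: 8.8
ee_pos: [640.7, -177.6, 86.0]
eef_rot: [3.128, -0.249, 0.007]
force: [-0.5, -5.0, 7.9]
gripper_width: 0.7
```

```bash
python3 - <<'E'
from h import *
to((640.7,-174,82))
E
```

```text
t 8.8 pos [ 640.7 -177.6   86. ] F [-0.5 -5.   7.9] w 0.7
tool x [ 0.987 -0.158  0.005] tool z [ 0.004 -0.004 -1.   ] tool shift in full scales [-0.015 -0.09   0.1  ] q [-0.45  0.69  1.15 -0.    1.29  1.28]
```

step_arm:
  increments:
    - [[0, 0, 0.05], [0, 0, 0], 0]
    - [[0, 0, 0.05], [0, 0, 0], 0]
    - [[0, 0, 0], [0, 0, 0], 0]

```text
time: 9.1
ee_pos: [640.7, -177.5, 82.1]
eef_rot: [3.128, -0.249, 0.007]
force: [-1.0, -5.7, 8.1]
gripper_width: 0.1
```

```bash
python3 - <<'E'
from h import *
to((640.7,-174,80))
E
```

```text
t 9.1 pos [ 640.7 -177.5   82.1] F [-1.  -5.7  8.1] w 0.1
tool x [ 0.987 -0.158  0.005] tool z [ 0.004 -0.004 -1.   ] tool shift in full scales [-0.015 -0.087  0.051] q [-0.45  0.7   1.15 -0.    1.29  1.28]
```

step_arm:
  increments:
    - [[0, 0, 0.04], [0, 0, 0], 0]
    - [[0, 0, 0.04], [0, 0, 0], 0]
    - [[0, 0, 0], [0, 0, 0], 0]

```text
time: 9.4
ee_pos: [640.8, -177.4, 78.9]
eef_rot: [3.128, -0.249, 0.007]
force: [-0.6, -5.6, 8.0]
gripper_width: 0.2
```

```bash
python3 - <<'E'
from h import *
to((640.7,-174,80))
from rig import env
np.set_printoptions(precision=1,suppress=True)
o=np.array([641.5,-169]);a=.161;X=np.array([np.cos(a),-np.sin(a)]);Y=np.array([np.sin(a),np.cos(a)])
for n in ("scene","top"):
    s=env.snapshot(n); cv2.imwrite(f"pics/{n}6.png",s["pixels"][:,:,::-1])
    P=cloud(s).reshape(-1,3); h=np.c_[(P[:,:2]-o)@X,(P[:,:2]-o)@Y]; rgb=s["pixels"].reshape(-1,3).astype(int)
    m=(P[:,2]>112)&(P[:,2]<230)&(abs(h[:,0])<110)&(h[:,1]>320)&(h[:,1]<450)
    p=np.polyfit(h[m][:,1],P[m][:,2],1); print(n,"flap angle",-np.arctan(p[0]))
    for c,(k,zl,zh) in zip(((458,57),(503,-400),(762,-60),(712,-327)),(("jar",70,95),("tape",12,35),("ba",60,176),("bb",60,176))):
        q=(np.hypot(P[:,0]-c[0],P[:,1]-c[1])<70)&(P[:,2]>zl)&(P[:,2]<zh)&((rgb.max(1)-rgb.min(1)>40)|(k in("jar","tape")))
        if q.any(): print(k,P[q].min(0),P[q].max(0))
    m=(P[:,2]>88)&(P[:,2]<106)&(h[:,0]>-275)&(h[:,0]<-40)&(h[:,1]<150)&(h[:,1]>-110)&(rgb.max(1)-rgb.min(1)<45)&(rgb.min(1)>50)
    if m.sum()>10: print("tub",m.sum(),cv2.boxPoints(cv2.minAreaRect(h[m].astype(np.float32))).tolist())
E
```

```text
t 9.4 pos [ 640.8 -177.4   78.9] F [-0.6 -5.6  8. ] w 0.2
tool x [ 0.987 -0.158  0.005] tool z [ 0.004 -0.004 -1.   ] tool shift in full scales [-0.015 -0.084 -0.029] q [-0.45  0.7   1.16 -0.    1.28  1.28]
scene flap angle 0.37501747001030766
jar [428.  27.  70.] [486.5  83.7  89. ]
tape [ 448.6 -455.1   12. ] [ 557.9 -345.6   30.4]
ba [735.  -86.6  60.8] [788.3 -32.1 155.2]
bb [ 690.2 -353.5   60.4] [ 738.1 -300.5  151.8]
tub 139 [[-258.72991943359375, 21.2244873046875], [-80.813232421875, -41.843666076660156], [-51.9017333984375, 39.71625518798828], [-229.81842041015625, 102.78440856933594]]
top flap angle 0.3741564579371895
tape [ 449.7 -456.5   12.2] [ 555.6 -345.    32.7]
ba [734.1 -82.9  89. ] [772.7 -35.4 134. ]
bb [ 684.  -349.5   88.9] [ 706.5 -313.4  139.1]
```

View pics/scene6.png

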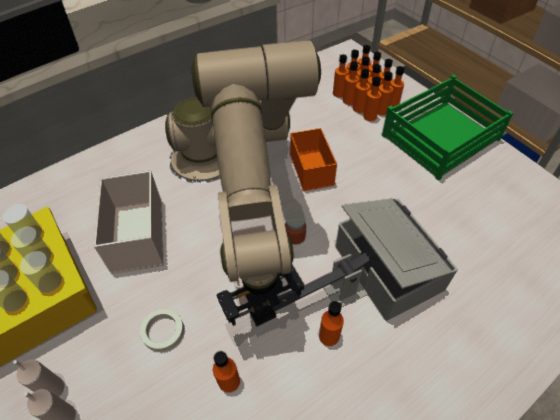

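The flap is clearly open, at about 0.375 rad, which makes the lever about 0.39 rad. That isn't enough yet, so I look closely at the contact.

```bash
python3 - <<'E'
from h import *
from rig import env
np.set_printoptions(precision=1,suppress=True)
o=np.array([641.5,-169]);a=.161;X=np.array([np.cos(a),-np.sin(a)]);Y=np.array([np.sin(a),np.cos(a)])
s=env.snapshot("scene")
cv2.imwrite("pics/s7z.png",cv2.convertScaleAbs(cv2.resize(s["pixels"][230:350,190:400,::-1],None,fx=3.8,fy=3.8,interpolation=cv2.INTER_CUBIC),alpha=1.6))
for n in("scene","top"):
    s=env.snapshot(n)
    P=cloud(s).reshape(-1,3); h=np.c_[(P[:,:2]-o)@X,(P[:,:2]-o)@Y]; rgb=s["pixels"].reshape(-1,3).astype(int)
    for y0 in range(-50,215,12):
        m=(abs(h[:,0])<11)&(abs(h[:,1]-y0)<6)&(P[:,2]>30)&(P[:,2]<150)
        if m.sum()>3: print(n,y0,m.sum(),np.percentile(P[m][:,2],[10,50,90]))
E
```

```text
scene -38 20 [84.7 88.5 90.5]
scene -26 23 [88.4 90.5 92.2]
scene -14 7 [ 91.9 102.3 105.5]
scene -2 34 [ 98.  117.2 137.8]
scene 10 14 [91.2 93.2 99.8]
scene 22 14 [90.9 92.3 95. ]
scene 34 18 [91.8 93.7 95.1]
scene 46 36 [92.3 95.1 97.8]
scene 58 40 [92.7 95.6 97.8]
scene 70 34 [94.  96.5 99. ]
scene 82 29 [ 94.7  97.7 100.3]
scene 94 19 [ 94.8  98.7 101.4]
scene 106 33 [ 97.5  99.5 101.1]
scene 118 39 [ 97.8 100.8 103.5]
scene 130 45 [ 97.8 101.3 103.9]
scene 142 40 [100.8 103.4 104.8]
scene 154 40 [ 99.8 103.6 106.3]
scene 166 43 [101.2 104.  106.7]
scene 178 42 [103.  105.4 108.2]
scene 190 40 [104.9 107.1 109.1]
scene 202 39 [105.4 107.8 109.3]
scene 214 44 [107.1 110.5 114.7]
top 82 21 [ 96.6  98.9 101.1]
top 94 29 [ 95.5  98.9 101.6]
top 106 29 [ 96.4  99.4 102.3]
top 118 29 [ 97.8 100.1 102.6]
top 130 32 [ 98.6 101.9 105.5]
top 142 33 [ 99.6 103.  106.2]
top 154 31 [ 99.1 103.7 105.7]
top 166 33 [100.5 104.4 107.8]
top 178 32 [104.1 106.  107.6]
top 190 30 [103.9 106.6 109. ]
top 202 33 [103.5 107.1 108.7]
top 214 33 [105.7 111.  114.5]
```

View pics/s7z.png

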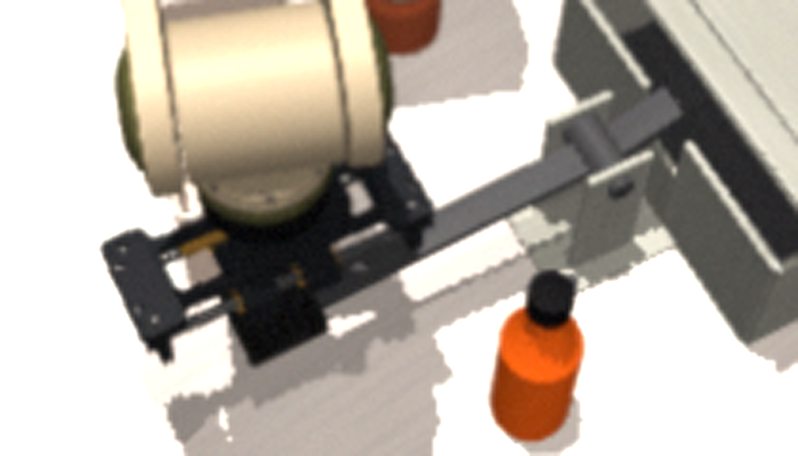

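```bash
python3 - <<'E'
from h import *
from rig import env
np.set_printoptions(precision=1,suppress=True)
o=np.array([641.5,-169]);a=.161;X=np.array([np.cos(a),-np.sin(a)]);Y=np.array([np.sin(a),np.cos(a)])
s=env.snapshot("scene"); C=cloud(s); np.savez("s8.npz",**s)
def hh(u,v):
    p=C[v,u]; return np.r_[(p[:2]-o)@X,(p[:2]-o)@Y,p[2]]
for u,v in((233,321),(232,315),(222,295),(299,292),(298,286),(268,303),(258,310),(253,314),(262,322),(270,318),(264,304),(252,308),(280,300),(276,296)): print(u,v,hh(u,v))
print("expected tip px",proj(s,[[640.8,-177.4,62],[640.8,-177.4,88],[640.8,-177.4,126]]))
c=s["pixels"][280:330,215:310,::-1]
cv2.imwrite("pics/s8z.png",cv2.convertScaleAbs(cv2.resize(c,None,fx=8,fy=8,interpolation=cv2.INTER_CUBIC),alpha=3.5))
E
```

```text
233 321 [ 35.1 -89.7 180.9]
232 315 [ 30.9 -87.9 201.6]
222 295 [-21.8 -89.6 204. ]
299 292 [ 33.3  72.9 173.5]
298 286 [ 33.1  69.7 204.3]
268 303 [ 25.9  -1.7 172.2]
258 310 [ 34.3 -29.9 178.4]
253 314 [ -1.4 -32.   91.2]
262 322 [ 25.7 -20.9  88. ]
270 318 [26.4  0.2 91.4]
264 304 [ 25.1 -11.1 174.3]
252 308 [ 24.1 -39.8 178.7]
280 300 [-4.2 42.  94.7]
276 296 [ 22.7  20.  181.6]
expected tip px [[262.8 315.8]
 [262.3 311.3]
 [261.6 304.3]]
```

View pics/s8z.png

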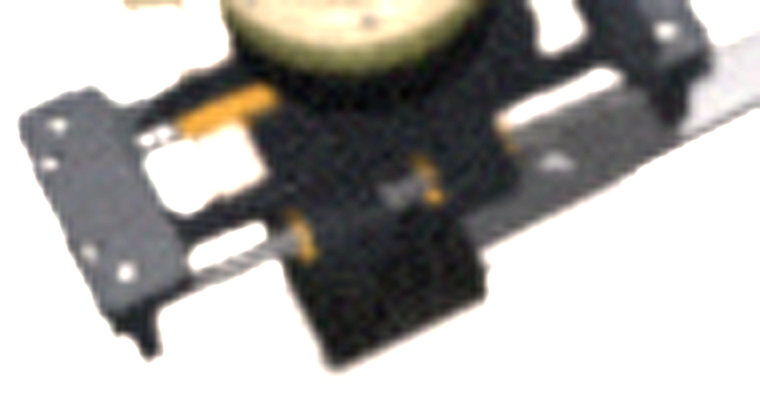

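```bash
python3 - <<'E'
from h import *
np.set_printoptions(precision=1,suppress=True)
for f,t,tx in(("scene3.npz",(418.6,-90,65.6),(.929,-.369)),("s8.npz",(640.8,-177.4,78.9),(.987,-.158)),("scene0.npz",(187.9,-516.6,223.4),(.94,.342)),("top0.npz",(187.9,-516.6,223.4),(.94,.342))):
    s=np.load(f);P=cloud(s).reshape(-1,3);rgb=s["pixels"].reshape(-1,3).astype(int)
    tx=np.array(tx);ty=np.array([tx[1],-tx[0]]);d=P-np.array(t)
    l=np.c_[d[:,:2]@tx,d[:,:2]@ty,d[:,2]]
    m=(rgb.max(1)<75)&(abs(l[:,0])<55)&(abs(l[:,1])<110)&(l[:,2]>-30)&(l[:,2]<170)
    print(f,m.sum(),np.histogram(l[m][:,2],bins=range(-30,171,10))[0])
    e=m&(abs(l[:,1])>65); print(" ends z",np.percentile(l[e][:,2],[2,25,50,75,98]) if e.sum() else 0," x",np.percentile(l[e][:,0],[2,98]) if e.sum() else 0)
E
```

```text
scene3.npz 1558 [  0   5   5   6  20  20  28  22  25   3   2  38 208 149 436 421  51  16
  12  91]
 ends z [ 90.8 118.2 119.9 121.2 123.7]  x [-29.7  36.5]
s8.npz 2181 [  0   0   0  68 375  50  11  10   9   4   3  46 222 212 330 711  33   4
  11  82]
 ends z [ 15.2 114.1 120.6 122.  124.4]  x [-28.7  34.6]
scene0.npz 2062 [  0   0   9   4  15  38  43  49  60  19   5  80 268 217 422 506 102  77
  20 128]
 ends z [ 85.2 102.7 119.6 121.5 123.7]  x [-28.8  36.6]
top0.npz 384 [34 23 23 15  3  5  1  0  0  0  5 42 63 77 48 45  0  0  0  0]
 ends z [  5.5  95.7 107.1 119.7 123.6]  x [21.7 35.8]
```

```bash
python3 - <<'E'
from h import *
np.set_printoptions(precision=0,suppress=True,linewidth=200)
s=np.load("s8.npz"); C=cloud(s)
o=np.array([641.5,-169]);a=.161;X=np.array([np.cos(a),-np.sin(a)]);Y=np.array([np.sin(a),np.cos(a)])
for v in range(300,328,2):
    print(v,[tuple(int(round(float(q))) for q in ((C[v,u,:2]-o)@X,(C[v,u,:2]-o)@Y,C[v,u,2])) for u in range(246,280,4)])
print(proj(s,[np.r_[o+X*x+Y*y,z] for x,y,z in((10,-26,62),(10,9,62),(10,-26,100),(10,9,100))]))
E
```

```text
300 [(-77, -23, 23), (4, -36, 179), (18, -31, 199), (23, -23, 200), (23, -14, 194), (9, 0, 156), (26, 4, 182), (28, 12, 178), (35, 19, 184)]
302 [(-78, -24, 11), (20, -41, 202), (23, -33, 201), (24, -24, 194), (21, -14, 178), (24, -5, 176), (30, 2, 181), (35, 9, 183), (34, 19, 172)]
304 [(19, -50, 198), (24, -43, 200), (24, -34, 193), (23, -24, 182), (25, -16, 179), (27, -7, 174), (32, 0, 177), (34, 9, 173), (34, 19, 163)]
306 [(24, -52, 200), (23, -43, 189), (23, -34, 182), (28, -27, 184), (31, -18, 182), (10, -1, 126), (32, 0, 166), (36, 8, 166), (8, 31, 95)]
308 [(-67, -30, 1), (-20, -32, 90), (27, -36, 182), (31, -28, 181), (34, -20, 179), (9, -1, 114), (4, 11, 94), (8, 20, 93), (11, 29, 91)]
310 [(21, -53, 176), (25, -45, 176), (33, -39, 185), (34, -30, 178), (34, -20, 169), (9, -2, 105), (9, 8, 95), (12, 18, 91), (-24, 45, -2)]
312 [(26, -55, 176), (28, -47, 172), (31, -39, 171), (34, -30, 168), (11, -13, 108), (9, -2, 93), (13, 7, 93), (17, 15, 92), (-17, 41, 2)]
314 [(-53, -36, -4), (-47, -27, -2), (0, -30, 91), (4, -21, 91), (11, -14, 98), (12, -4, 90), (17, 5, 91), (21, 13, 91), (-14, 40, -2)]
316 [(-45, -39, 1), (-41, -29, 0), (3, -32, 88), (10, -24, 93), (15, -15, 95), (18, -7, 93), (22, 2, 93), (27, 11, 93), (-9, 37, -1)]Traceback (most recent call last):
  File "<stdin>", line 6, in <module>
  File "<stdin>", line 6, in <genexpr>
ValueError: cannot convert float NaN to integer
```

The body plate sits 120 mm above the TCP in every view, so the arm's pose reading is sound. The pad top measures about 91 mm, which leaves travel to go. I press on in small steps and watch the angle.

step_arm:
  increments:
    - [[0, 0, 0.1], [0, 0, 0], 0]
    - [[0, 0, 0.1], [0, 0, 0], 0]
    - [[0, 0, 0], [0, 0, 0], 0]

```text
time: 10.0
ee_pos: [640.8, -176.8, 70.5]
eef_rot: [3.129, -0.249, 0.007]
force: [-1.1, -2.7, 8.4]
gripper_width: 0.4
```

```bash
cat > chk.py <<'E'
from h import *
from rig import env
import sys
np.set_printoptions(precision=1,suppress=True)
o=np.array([641.5,-169]);a=.161;X=np.array([np.cos(a),-np.sin(a)]);Y=np.array([np.sin(a),np.cos(a)])
to((640.7,-174,70))
s=env.snapshot("scene"); cv2.imwrite(f"pics/{sys.argv[1]}.png",cv2.convertScaleAbs(cv2.resize(s["pixels"][230:350,190:400,::-1],None,fx=3.8,fy=3.8,interpolation=cv2.INTER_CUBIC),alpha=2.5)); np.savez("last.npz",**s)
P=cloud(s).reshape(-1,3); h=np.c_[(P[:,:2]-o)@X,(P[:,:2]-o)@Y]
m=(P[:,2]>112)&(P[:,2]<230)&(abs(h[:,0])<110)&(h[:,1]>320)&(h[:,1]<450)
p=np.polyfit(h[m][:,1],P[m][:,2],1); print("flap angle",-np.arctan(p[0]))
m=(abs(h[:,0])<11)&(h[:,1]>100)&(h[:,1]<205)&(P[:,2]>50)&(P[:,2]<140)
p=np.polyfit(h[m][:,1],P[m][:,2],1); print("bar slope",p, "lever ~",.30+np.arctan(-p[0])+0)
m=(abs(h[:,0]-20)<7)&(h[:,1]>-35)&(h[:,1]<15)&(P[:,2]>40)&(P[:,2]<115)
p=np.polyfit(h[m][:,1],P[m][:,2],1);print("pad top slope,z(0)",m.sum(),p)
E
python3 chk.py s9
```

```text
t 10.0 pos [ 640.8 -176.8   70.5] F [-1.1 -2.7  8.4] w 0.4
tool x [ 1.  -0.2  0. ] tool z [ 0. -0. -1.] tool shift in full scales [-0.  -0.1  0. ] q [-0.5  0.7  1.2 -0.   1.3  1.3]
flap angle 0.40786889228142165
bar slope [ 0.1 82.7] lever ~ 0.18275562056040723
pad top slope,z(0) 128 [ 0.1 82.9]
```

View pics/s9.png

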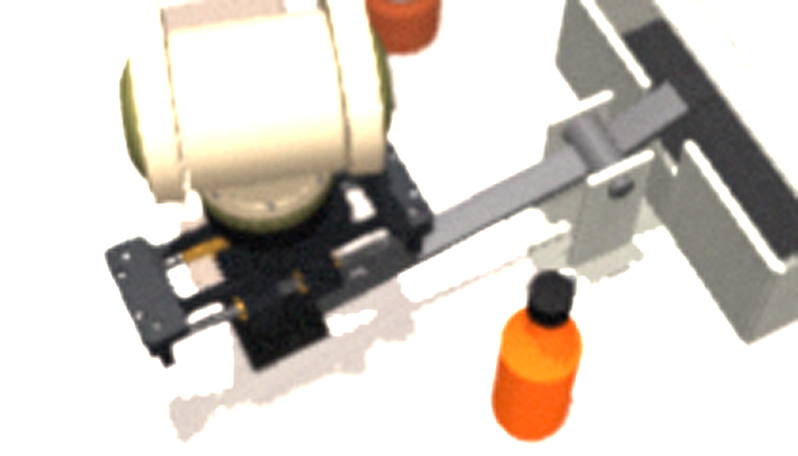

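The TCP and pad are now descending together at a fixed offset. Flap 0.408 gives lever ≈ 0.43. I go on toward the stop.

step_arm:
  increments:
    - [[0, 0, 0.1], [0, 0, 0], 0]
    - [[0, 0, 0.1], [0, 0, 0], 0]
    - [[0, 0, 0], [0, 0, 0], 0]

```text
time: 10.35
ee_pos: [641.0, -176.1, 62.4]
eef_rot: [3.13, -0.248, 0.007]
force: [0.3, 0.6, 8.0]
gripper_width: 0.6
```

```bash
python3 chk.py s10
```

```text
t 10.35 pos [ 641.  -176.1   62.4] F [0.3 0.6 8. ] w 0.6
tool x [ 1.  -0.2  0. ] tool z [ 0. -0. -1.] tool shift in full scales [-0.  -0.1 -0.2] q [-0.5  0.7  1.2  0.   1.2  1.3]
flap angle 0.435702045342324
bar slope [ 0.2 73.7] lever ~ 0.14395741405830728
pad top slope,z(0) 129 [ 0.1 75.1]
```

step_arm:
  increments:
    - [[0, 0, 0.1], [0, 0, 0], 0]
    - [[0, 0, 0.08], [0, 0, 0], 0]
    - [[0, 0, 0], [0, 0, 0], 0]

```text
time: 10.7
ee_pos: [641.1, -175.2, 55.3]
eef_rot: [3.132, -0.248, 0.007]
force: [1.4, 2.5, 9.2]
gripper_width: 0.7
```

```bash
python3 chk.py s11
```

```text
t 10.7 pos [ 641.1 -175.2   55.3] F [1.4 2.5 9.2] w 0.7
tool x [ 1.  -0.2  0. ] tool z [ 0. -0. -1.] tool shift in full scales [-0.  -0.  -0.4] q [-0.5  0.7  1.2  0.   1.2  1.3]
flap angle 0.46014468125978597
bar slope [ 0.2 67. ] lever ~ 0.11500392513516489
pad top slope,z(0) 123 [ 0.2 68.4]
```

View pics/s11.png

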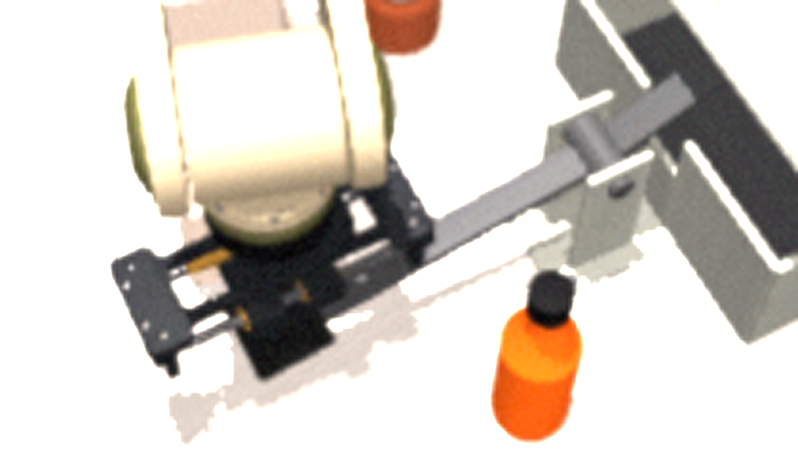

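step_arm:
  increments:
    - [[0, 0, 0.06], [0, 0, 0], 0]
    - [[0, 0, 0.05], [0, 0, 0], 0]
    - [[0, 0, 0], [0, 0, 0], 0]
    - [[0, 0, 0], [0, 0, 0], 0]

```text
time: 11.15
ee_pos: [641.1, -175.1, 51.2]
eef_rot: [-3.132, 0.248, -0.007]
force: [0.8, 4.3, 8.5]
gripper_width: 0.6
```

```bash
python3 chk.py s12
```

```text
t 11.15 pos [ 641.1 -175.1   51.2] F [0.8 4.3 8.5] w 0.6
tool x [ 1.  -0.2  0. ] tool z [ 0. -0. -1.] tool shift in full scales [-0.  -0.  -0.5] q [-0.4  0.7  1.2  0.   1.2  1.3]
flap angle 0.47536749772535697
bar slope [ 0.2 61.9] lever ~ 0.09401862252914556
pad top slope,z(0) 119 [ 0.3 64.9]
```

step_arm:
  increments:
    - [[0, 0, 0.03], [0, 0, 0], 0]
    - [[0, 0, 0], [0, 0, 0], 0]
    - [[0, 0, 0], [0, 0, 0], 0]
    - [[0, 0, 0], [0, 0, 0], 0]
    - [[0, 0, 0], [0, 0, 0], 0]

```text
time: 11.7
ee_pos: [641.2, -175.1, 50.6]
eef_rot: [3.132, -0.248, 0.007]
force: [-0.4, 3.5, 12.3]
gripper_width: 0.2
```

```bash
python3 chk.py s13; python3 - <<'E'
from h import *
np.set_printoptions(precision=1,suppress=True)
o=np.array([641.5,-169]);a=.161;X=np.array([np.cos(a),-np.sin(a)]);Y=np.array([np.sin(a),np.cos(a)])
s=np.load("last.npz"); cv2.imwrite("pics/s13full.png",s["pixels"][:,:,::-1])
P=cloud(s).reshape(-1,3); rgb=s["pixels"].reshape(-1,3).astype(int)
for c,k,zl,zh in(((458,57),"jar",70,95),((503,-400),"tape",12,35),((762,-60),"ba",60,176),((712,-327),"bb",60,176)):
    q=(np.hypot(P[:,0]-c[0],P[:,1]-c[1])<70)&(P[:,2]>zl)&(P[:,2]<zh)&((rgb.max(1)-rgb.min(1)>40)|(k in("jar","tape")))
    print(k,P[q].min(0),P[q].max(0))
E
```

```text
t 11.7 pos [ 641.2 -175.1   50.6] F [-0.4  3.5 12.3] w 0.2
tool x [ 1.  -0.2  0. ] tool z [ 0. -0. -1.] tool shift in full scales [-0.  -0.  -0.5] q [-0.4  0.7  1.2  0.   1.2  1.3]
flap angle 0.4761731333708632
bar slope [ 0.2 61.9] lever ~ 0.09395776360407748
pad top slope,z(0) 130 [ 0.2 62.9]
jar [431.   27.2  70.4] [486.2  84.1  90.1]
tape [ 447.1 -455.1   12. ] [ 557.9 -345.5   31.2]
ba [734.9 -86.9  60.4] [787.8 -33.  153.5]
bb [ 688.1 -353.4   60.3] [ 738.4 -300.8  152.4]
```

View pics/s13full.png

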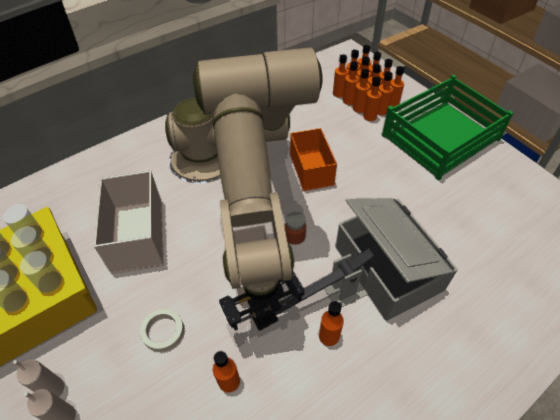

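The lever is at its stop: the flap is at 0.476, the vertical force rose to 12 N, and the neighbours haven't moved. One oddity remains. The nominal fingertip height is 34 mm but the pad top is at 63 mm. I check where the tips really appear in the earlier free-air pictures, s1 and s4.

```bash
python3 - <<'E'
from h import *
from rig import env
np.set_printoptions(precision=2,suppress=True)
s=np.load("scene0.npz")
for f,t in(("s1",(531.7,-131.7,271.7)),("s4",(426.3,-92.8,277))):
    t=np.array(t); pr=proj(s,[t-[0,0,17],t+[0,0,13],t+[0,0,47]]); print(f,pr)
    im=cv2.imread(f"pics/{f}.png"); x,y=pr[0].astype(int)
    c=im[y-50:y+25,x-40:x+40].copy()
    c=cv2.convertScaleAbs(cv2.resize(c,None,fx=5,fy=5,interpolation=cv2.INTER_CUBIC),alpha=2)
    for p in pr: cv2.circle(c,tuple(int(q) for q in ((p-[x-40,y-50])*5)),5,(0,0,255),1)
    cv2.imwrite(f"pics/{f}tip.png",c)
a=cv2.imread("pics/s1tip.png");b=cv2.imread("pics/s4tip.png");cv2.imwrite("pics/tips.png",np.hstack([a,b]))
ob=env.get_obs();print(ob["force"],ob["torque"])
E
```

```text
s1 [[248.77 232.79]
 [247.82 224.94]
 [246.69 215.55]]
s4 [[238.53 195.21]
 [237.42 186.98]
 [236.11 177.19]]
[-0.26  4.01 11.44] [0.89 0.06 0.02]
```

View pics/tips.png

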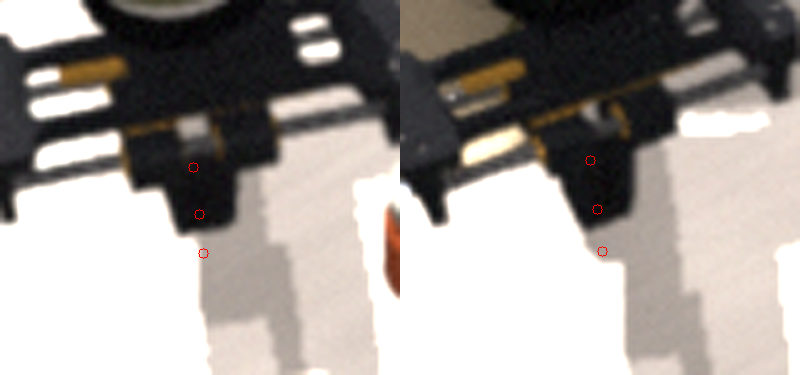

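In free air the visible fingertips end about 25 mm higher than the nominal tip points drawn in red, at about (205,232) left and (590,228) right. That means the fingertips really are resting on the pad, so I hand in.

```bash
python3 -c "
from rig import env
print(env.job_done()); o=env.get_obs(); print(o['time'],o['ee_pos'],o['force'])"
```

```text
the job is handed in; nothing more can be done
None
the job is handed in; nothing more can be done
```

The hatch flap is open and the arm is holding the lever's pad down. I slid the white tub about 107 mm along the counter, using the shut fingertips against the inside of its near wall. Then I pressed the rubber pad to its stop and handed the job in at about 12 s.

**Lever and flap:** the last picture gave a flap angle of 0.476 rad, so the lever is at about 0.50 rad, its stop. About 11–12 N was pressing upward on the fingers.

**Neighbours:** the jar, tape roll and both bottles measured where they started, within a few mm.

**Tub:** after the drag it stood level, with its far corner about 30–35 mm clear of the pad's edge. During the press it was mostly hidden by the arm. My last partial measurement of it was earlier in the press, and it had not moved noticeably by then.

**Checks that disagreed:**
- **Fingertip height:** the tips appear about 25–30 mm higher than the pose reading and `env.tip_reach` imply. I therefore pressed until the measured flap angle and the rise in force showed the stop, and did not rely on the nominal height.
- **Bar-slope readout:** the "lever ~" figure my script printed from the bar's slope had a sign error, so I ignored it.

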